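# Start up the bead bench: extractor, kiln controller, annealing programme

### The job

Start up the bead bench with the shut fingertips: push in the green start button on the fume extractor's switch box, then rock the kiln controller's mains switch on at its raised far end, then press the blue programme key right in and let it come back up. Press nothing else, no key before the mains is on, and keep the extractor running while the controller is on. Only touch and push: grasp and lift nothing, do not shove the loose controller, and leave the tools and pots where they are.

Things in the scene. Friction and masses are not known exactly. Their poses are not given: they have to be found in the camera images.
- starter: The fume extractor's switch box, screwed to the bench: grey and white plastic, 170 x 96 mm, lid 76 mm high, origin under its centre, z up, its long side along its x. On top, 60 mm apart along x: green start button (-x side, nearer the robot) and red stop button, interlocked: pushing one in raises the other by as much.
- fan_start_top (a point): Middle of the top of the green start button (27 mm across, in a grey collar 34 mm across whose rim is 81.5 mm above the bench). The top is 90 mm above the bench when out, 84 mm when in.
- fan_start (a joint): Green start button in m: 0 = out (extractor off), 0.006 = fully in (extractor on). Takes about 3.5 N, presses straight down and stays where it is left; it counts as on from 0.0045. The red stop button stands out by the same amount.
- fan_stop: The red stop button (27 mm across, same collar): leave alone, pushing it lets the green one out. Origin on its axis, 6 mm below its top and 78 mm above the bench at the start, 84 mm when the extractor is on; z up.
- controller: Kiln controller: loose console on rubber feet, about 2.4 kg, blue case, aluminium face, 260 mm wide (y), 170 deep (x); origin under its centre, z up. The face slopes 0.21 rad up towards +x (away from the robot), its centre 68 mm above the bench: display far left (6 mm proud), mains rocker far right, near row of keys from the left (+y): white, yellow, blue (48 mm apart), and red 82 mm on.
- mains_pivot (a point): The fixed middle of the mains rocker, on its axis, which runs along y; 6 mm above the face. x points to the controller's far side level with the bench, y to its left, z up (the controller's own axes).
- mains_far_end (a point): Where to push the rocker: on its far half, 14 mm from the pivot, at a white dash; x points up the slope. The rocker is black, 23 mm wide (y); two flat halves, each 19 mm long (x), form a shallow V. Off: far half 0.32 rad above the face, near half parallel to it; on: the other way round. The point moves with the rocker and ends about 4 mm lower, 6 mm above the face.
- mains (a joint): Mains rocker in rad: 0 = off, 0.32 = fully on (far half down). Takes about 2.5 N at the far end and stays where it is left; it counts as on from 0.26. The frame round it is 2.5 mm high.
- key_blue_top (a point): A round key, 24 mm across, in a steel ring 30 mm across and 4 mm high on the controller's sloping face. This point is the middle of its top, 11 mm above the face; z points out of the face, x up the slope. The BLUE key, third from the left: the one to press.
- key_blue (a joint): Travel of the blue key in m: 0 = up, 0.005 = fully in; a spring brings it back (1.5 N at the top, 4.5 N fully in). A press counts from 0.0038 kept for 0.1 s, and as released below 0.001.
- key_white_top (a point): A round key, 24 mm across, in a steel ring 30 mm across and 4 mm high on the controller's sloping face. This point is the middle of its top, 11 mm above the face; z points out of the face, x up the slope. White, leftmost: leave alone.
- key_white (a joint): Travel of the white key in m: 0 = up, 0.005 = fully in; a spring brings it back (1.5 N at the top, 4.5 N fully in). Over 0.002 counts as pressed.
- key_yellow_top (a point): A round key, 24 mm across, in a steel ring 30 mm across and 4 mm high on the controller's sloping face. This point is the middle of its top, 11 mm above the face; z points out of the face, x up the slope. Yellow, next to the blue one: leave alone.
- key_yellow (a joint): Travel of the yellow key in m: 0 = up, 0.005 = fully in; a spring brings it back (1.5 N at the top, 4.5 N fully in). Over 0.002 counts as pressed.
- key_stop_top (a point): A round key, 24 mm across, in a steel ring 30 mm across and 4 mm high on the controller's sloping face. This point is the middle of its top, 11 mm above the face; z points out of the face, x up the slope. Red, rightmost: leave alone.
- key_stop (a joint): Travel of the red key in m: 0 = up, 0.005 = fully in; a spring brings it back (1.5 N at the top, 4.5 N fully in). Over 0.002 counts as pressed.
- jar: Bystander: lidded blue jar, 56 mm across, 75 mm high, behind the switch box. Origin under its centre.
- pliers: Bystander: red-handled pliers lying in front of the switch box, 165 mm long (their x), 45 mm wide, 14 mm high. Origin near their middle, on the bench.
- paddle: Bystander: black marver paddle with wooden handle lying in front of the controller, 200 mm long (its x), 45 mm wide, 24 mm high. Origin near its middle, on the bench.
- tweezers: Bystander: steel tweezers lying behind the controller, 152 mm long (their x), 22 mm wide, 8 mm high. Origin near their middle, on the bench.
- bead_press: Bystander: small brass bead press with a wooden knob, 56 x 44 mm, 59 mm high, standing between the two on the robot's side. Origin under its centre.
- mandrel_pot: Bystander: blue pot, 76 mm across and 90 mm high, with steel mandrels and beads standing out to 255 mm, in the middle, farther from the robot. Origin under its centre.
Mind the look-alikes: they are no part of the job. Leave any purple look-alike of the starter alone.

How it is judged:
On the way, in this order (a step that is already met when the one before it is completed fails the run):
1. the green start button is pushed in (value of joint fan_start above 0.0045 m), for 0.1 s.
2. the mains rocker is on (value of joint mains above 0.26 rad), for 0.1 s.
3. the blue key is pressed (value of joint key_blue above 0.0038 m), for 0.1 s.
At the end, for the whole second after the job is handed in: The green start button is in (4.5 of 6 mm or more), the mains rocker is on (0.26 of 0.32 rad or more), all keys are up (under 1 mm), the controller stands still within 15 mm of where it was, and every tool and pot within 25 mm of where it was (value of joint fan_start above 0.0045 m and value of joint mains above 0.26 rad and value of joint each of key_blue, key_white, key_yellow, key_stop below 0.001 m and distance of controller from where it was at the start of the episode below 0.015 m and linear speed of controller below 0.01 m/s and distance of each of jar, pliers, paddle, tweezers, bead_press, mandrel_pot from where it was at the start of the episode below 0.025 m); the robot touches nothing.
It fails at once if the controller's mains is on while the extractor is off (value of joint mains above 0.16 rad and value of joint fan_start below 0.003 m).
It fails at once if the blue key is pressed while the mains is off (value of joint key_blue above 0.002 m and value of joint mains below 0.16 rad).
It fails at once if the white, yellow or red key (over 2 mm) or the switch box's red stop button (over 2 N) is pressed (value of joint any of key_white, key_yellow, key_stop above 0.002 m or contact force between the fingers and fan_stop above 2 N).
It fails at once if the controller is shoved by over 20 mm, lifted or tipped (distance of controller from where it was at the start of the episode above 0.02 m or height (world z) of controller above 0.006 m or angle between controller's own z axis and vertical above 0.06 rad).
It fails at once if a tool or pot is lifted, carried or knocked away (over 25 mm) (distance of any of jar, pliers, paddle, tweezers, bead_press, mandrel_pot from where it was at the start of the episode above 0.025 m).
It also fails if it takes over 48 s, if anything falls off the work surface, if the arm or the gripper's body presses on something with over 40 N, if the wrist force passes 120 N, or if a joint passes its speed limit or range.

### The arm

A 6-joint arm with a two-finger parallel gripper is mounted at the origin on the work surface. World frame = base frame: x ahead of the robot, y to its left, z up, the work surface at z = 0. Lengths are in m, angles in rad, forces in N, time in s.
With the tool pointing down it reaches from about 0.3 to 0.775 m from the base axis. Payload 14.6 kg.
Tool frame: the origin (TCP) lies at the very end of the fingers, on their centre line; the grasp point (between the pads) lies 19 mm behind it; z points along the fingers, y is the line along which they close (so a half turn about z gives the same grasp; the last joint's range is limited). The gripper opens to 94 mm and grips with 3 to 60 N. Pads are 16 mm wide; open, the fingers measure 119 mm over their backs; the gripper's body (75 mm by 177 mm) begins 78 mm behind the grasp point.
Start: joints at [1.15, 0.3, 1.521, -0, 1.321, -0.067], TCP at [0.191, 0.516, 0.205] pointing down, gripper open.
Joint ranges: [-3.03, 3.03], [-0.79, 2.21], [0.23, 2.52], [-1.04, 4.18], [0, 3.07], [-2.55, 2.55]. Speed limits (rad/s): [2.22, 2.22, 2.57, 3.14, 3.14, 3.14].

### API

Orientations are given as [roll, pitch, yaw] about the fixed x, y, z axes, in that order (R = Rz(yaw) Ry(pitch) Rx(roll)).
In Python, from station import ctrl gives the robot as it stands.
- The arm moves only by the shell command python3 -m pendant 'ROWS' [OPENING] [FORCE]. ROWS is JSON, a list of rows, each a list of 2 entries, a list of its own where there are three numbers: the shift along the world's x, y, z in cm, then the turn about the world's z in rad. A call has 1 to 20 rows; each row shifts and turns the commanded pose from where the row before left it; what a row does not reach is not made up. A row lasts 1/12 s, in which the tool goes at most 41.7 mm and 7.16 degrees, less where a joint would pass 70% of its speed; a pose out of reach is approached as far as the arm can. A call is refused whole if a number of a shift passes 4.17 or a number of a turn 0.125, either way. A call with a gripper value outside its range is refused whole. OPENING is the opening, from 0 (shut) to 1 (fully open), set as the call begins (- or left out, the last holds). The fingers move at their own pace and stop on an object; FORCE is the grip in N (left out, the last holds). Time passes only in rows, so rows that do not move let the fingers close. It gives the time, the measured TCP pose, the force, the opening and the grip force at its end, in the units of the state.
- ctrl.get_obs(): the state, without advancing time (a new reading comes with each control period).
- ctrl.camera(name): name is "scene" or "top" or "wrist"; returns a dict with "color" (384x512x3 uint8, red, green, blue), "intrinsics" (3x3 intrinsics, pixels), "camera_from_world" (4x4, takes a point from world to camera coordinates). Camera axes: x right, y down, z forward; pixel columns grow to the right and rows downward; lengths in m; the calibration is good to about 2 mm. The wrist camera is an equidistant fisheye: a pixel r from the principal point sees the ray r / f radians off the axis. A picture is of the moment at which its call begins. There is no depth.
- ctrl.hand_in(): hands the job in; it is judged then, once.
The state is a dict: "time_s": time; "qpos": joint angles; "joint_vel": joint speeds; "tau": joint torques, N m; "ee_pos": TCP position; "eef_rot": TCP orientation; "force": force on the tool from outside, world axes, zero at the start; "moment": the same for the moment, N m; "grip_width": finger opening in m; "grip_force": force on a finger pad.
Only numpy, scipy, OpenCV 4.12 (cv2) and the standard library are available. Lean on these libraries where they do the work, as an engineer would, in place of code of your own. Each camera call takes 0.05 s, during which the arm holds its last target. There are 200 camera calls.

## Working session

There is one attempt and no reset: what is moved stays moved. The work goes in short steps, Python scripts to look and compute and a shell command to move; the robot and the scene stay as the last step left them, time stands still between calls to the robot, and variables do not carry over. Pictures are saved under pics/ and viewed, at most 10 in all, crops included, and the job is handed in when it is done.

```bash
ls; mkdir -p pics
cat > h.py <<'E'
import numpy as np,cv2,json
from station import ctrl
def snap(n,f):
    c=ctrl.camera(n); cv2.imwrite('pics/'+f+'.png',c['color'][:,:,::-1]); np.savez('pics/'+f+'.npz',K=c['intrinsics'],T=c['camera_from_world']); return c
def ray(f,u,v):
    d=np.load('pics/'+f+'.npz');T=d['T'];r=T[:3,:3].T@np.linalg.inv(d['K'])@[u,v,1]; return -T[:3,:3].T@T[:3,3],r
def at(f,u,v,z):
    o,r=ray(f,u,v); return o+r*(z-o[2])/r[2]
def proj(f,p):
    d=np.load('pics/'+f+'.npz');q=d['K']@(d['T'][:3,:3]@p+d['T'][:3,3]);return q[:2]/q[2]
E
python3 - <<'E'
from h import *
for n in('scene','top'):
    c=snap(n,n+'0'); print(n,c['intrinsics'].tolist(),c['camera_from_world'].round(3).tolist())
    im=cv2.imread(f'pics/{n}0.png'); cv2.imwrite(f'pics/{n}0b.png',cv2.resize(im,(800,600),interpolation=cv2.INTER_CUBIC))
print(ctrl.get_obs())
E
```

```text
pics
scene [[404.4591447580566, 0.0, 261.1048005507551], [0.0, 404.4591447580566, 191.05271044121443], [0.0, 0.0, 1.0]] [[0.837, 0.547, 0.025, -0.383], [0.35, -0.499, -0.793, -0.124], [-0.422, 0.672, -0.608, 1.36], [0.0, 0.0, 0.0, 1.0]]
top [[471.8737608285853, 0.0, 255.68245754170533], [0.0, 471.8737608285853, 188.86546125138383], [0.0, 0.0, 1.0]] [[0.029, -0.999, 0.014, -0.079], [-0.982, -0.031, -0.189, 0.506], [0.189, -0.008, -0.982, 1.568], [0.0, 0.0, 0.0, 1.0]]
{'time_s': 0.1, 'qpos': array([ 1.15040037e+00,  3.00409948e-01,  1.52154202e+00,  9.37906330e-06,
        1.32068815e+00, -6.66086497e-02]), 'joint_vel': array([ 0.00054555, -0.00199253, -0.00293997, -0.00130397, -0.00064363,
        0.00115572]), 'tau': array([ 1.89027873e-03, -5.32638967e+01, -3.53287768e+01,  7.09854439e-02,
        2.34634423e-02, -8.92676712e-05]), 'ee_pos': array([0.19045493, 0.51571344, 0.20493639]), 'eef_rot': array([-3.14054812e+00, -7.87831188e-05,  2.78780298e+00]), 'force': array([ 0.19848315,  0.231071  , -0.96715098]), 'moment': array([ 0.00035865, -0.04571698,  0.00845664]), 'grip_force': 0.0, 'grip_width': 0.0942798752617911}
```

View pics/top0b.png

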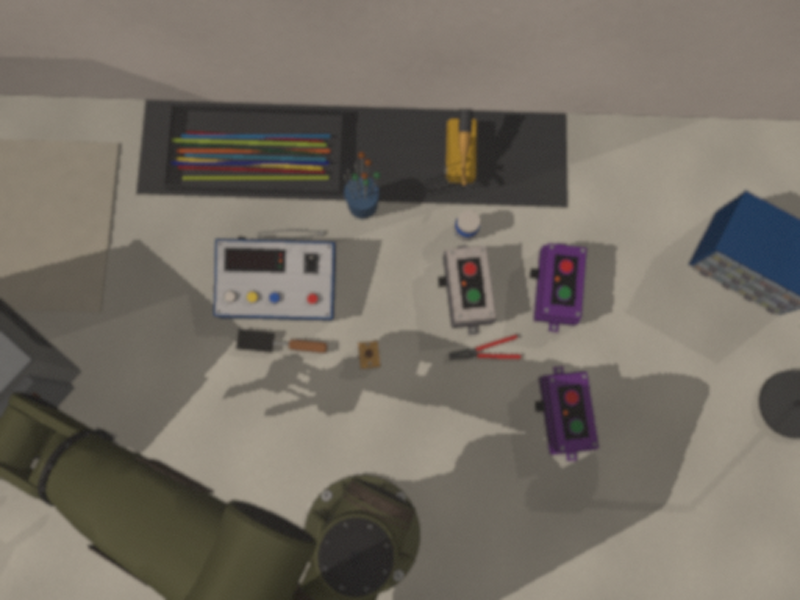

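View pics/scene0b.png

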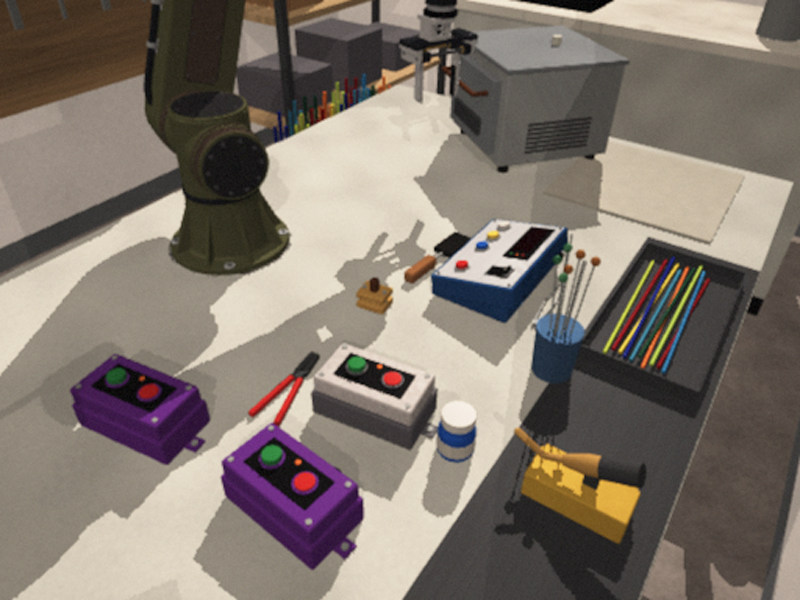

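The top view shows the controller at about (275,278), with its blue key at (275,297) and rocker at (311,262). The grey and white starter is at (470,285), with green at (473,296). The two purple boxes are look-alikes. Next I'll enlarge crops for exact pixels.

Run:
```python
from h import *
a=cv2.imread('pics/top0.png')[145:215,130:330]; b=cv2.imread('pics/scene0.png')[135:285,195:375]
cv2.imwrite('pics/c1.png',cv2.resize(a,None,fx=4,fy=4,interpolation=cv2.INTER_CUBIC))
cv2.imwrite('pics/c2.png',cv2.resize(b,None,fx=4,fy=4,interpolation=cv2.INTER_CUBIC))
```

```text
(no output)
```

View pics/c1.png

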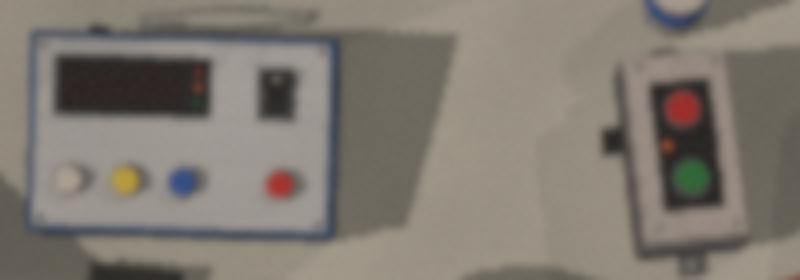

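View pics/c2.png

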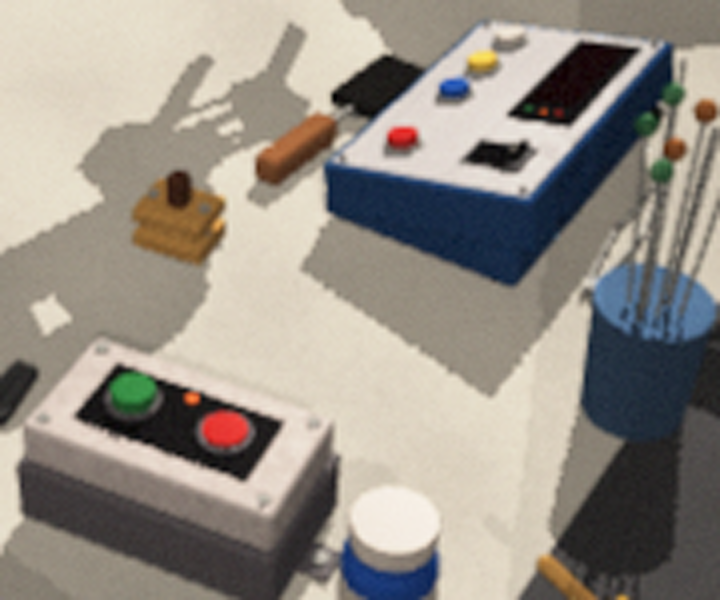

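Pixels in the crops:
- **Top crop:** keys white (68,179), yellow (125,180), blue (183,182) and red (281,184), rocker dash (277,79), green (691,177), stop (683,108).
- **Scene crop:** keys white (509,37), yellow (483,61), blue (455,88) and red (403,136), green (134,388), stop (224,428).

```bash
cat > fit.py <<'E'
from h import *
from scipy.optimize import least_squares
t=lambda c:np.array([130+(c[0]+.5)/4-.5,145+(c[1]+.5)/4-.5]); s=lambda c:np.array([195+(c[0]+.5)/4-.5,135+(c[1]+.5)/4-.5])
top=dict(w=(68,179),y=(125,180),b=(183,182),r=(281,184),g=(691,177),st=(683,108),dash=(277,79))
sc=dict(w=(509,37),y=(483,61),b=(455,88),r=(403,136),g=(134,388),st=(224,428))
for k,v in {'g':.09,'st':.084}.items(): print(k,at('top0',*t(top[k]),v),at('scene0',*s(sc[k]),v))
off=dict(w=0,y=.048,b=.096,r=.178)
a=.21
# face coords: (p up slope, q left, h normal)->controller
def fc(p,q,h): return np.array([p*np.cos(a)-h*np.sin(a),q,.068+p*np.sin(a)+h*np.cos(a)])
def W(x,c): th=x[2];R=np.array([[np.cos(th),-np.sin(th),0],[np.sin(th),np.cos(th),0],[0,0,1]]);return R@c+[x[0],x[1],0]
def P(x,k): return W(x,fc(x[3],x[4]-off[k],.011))
cor=[((36,36),(1,1)),((334,42),(1,-1)),((329,236),(-1,-1)),((28,230),(-1,1))]
def res(x):
    r=[]
    for k in off: r+=[proj('top0',P(x,k))-t(top[k]),proj('scene0',P(x,k))-s(sc[k])]
    for c,(i,j) in cor: r.append((proj('top0',W(x,fc(i*x[5],j*.127,0)))-t(c))*.5)
    return np.concatenate(r)
r=least_squares(res,[.52,.2,0,-.045,.1,.085],loss='soft_l1'); x=r.x
print('ctrl',x.round(4)); print(res(x).round(1))
print('blue',P(x,'b'))
# dash: height above face on far half raised: pivot h=.006, 14mm out at .32
o,rr=ray('top0',*t(top['dash']))
from numpy.linalg import norm
h=.006+.014*np.sin(.32)
n=W([0,0,x[2]],fc(0,0,1)-fc(0,0,0)); p0=W(x,fc(0,0,h)); d=o+rr*((p0-o)@n)/(rr@n)
ex=W([0,0,x[2]],fc(1,0,0)-fc(0,0,0)); print('dash',d,'n',n,'pivot',d-ex*.014*np.cos(.32)-n*.014*np.sin(.32))
print('near row in face',x[3:5], 'dash local',W([0,0,-x[2]],d-[x[0],x[1],0]))
print('dash in scene crop',(proj('scene0',d)-[195,135])*4)
E
python3 fit.py
```

```text
g [ 0.5049352  -0.21881288  0.09      ] [ 0.50976354 -0.22323776  0.09      ]
st [ 0.56524219 -0.21208821  0.084     ] [ 0.56793583 -0.21558044  0.084     ]
ctrl [ 0.5333  0.2112  0.0067 -0.0389  0.092   0.0823]
[ 0.4 -0.6 -0.3 -1.7  0.4 -0.5 -0.5 -1.4  0.1 -0.6 -0.5 -1.4 -0.  -0.5
 -0.4 -1.2 -0.3 -0.5  0.  -0.3  0.1 -0.3  0.2 -0.4]
blue [0.49298488 0.20695838 0.07064521]
dash [0.57828809 0.13087633 0.08810771] n [-0.20845516 -0.00140588  0.97803091] pivot [0.56620907 0.13079487 0.08103024]
near row in face [-0.03891939  0.09200876] dash local [ 0.04443073 -0.08064685  0.08810771]
dash in scene crop [509.74567317 144.33232426]
```

```bash
R='[[1.56,-3.65,0],0.0177]'; python3 -m pendant '[[[1.56,-3.65,0],0.0177],[[1.56,-3.65,0],0.0177],[[1.56,-3.65,0],0.0177],[[1.56,-3.65,0],0.0177],[[1.56,-3.65,0],0.0177],[[1.56,-3.65,0],0.0177],[[1.56,-3.65,0],0.0177],[[1.56,-3.65,0],0.0177],[[1.56,-3.65,0],0.0177],[[1.56,-3.65,0],0.0177],[[1.56,-3.65,0],0.0177],[[1.56,-3.65,0],0.0177],[[1.56,-3.65,0],0.0177],[[1.56,-3.65,0],0.0177],[[1.56,-3.65,0],0.0177],[[1.56,-3.65,0],0.0177],[[1.56,-3.65,0],0.0177],[[1.56,-3.65,0],0.0177],[[1.56,-3.65,0],0.0177],[[1.56,-3.65,0],0.0177]]' 0 10
python3 - <<'E'
from h import *
for p in [(360,157),(367,165),(376,177),(354,178),(350,172)]: print(at('top0',p[0]*.64,p[1]*.64,.24).round(3))
print(at('top0',363*.64,193*.64,.09).round(3))
E
```

```text
time_s: 1.77
ee_pos: [0.5028, -0.2161, 0.2051]
eef_rot: [3.141, -0.0, -3.141]
force: [0.7, 0.4, 1.1]
grip_width: 0.0006
grip_force: 0.0
[0.75  0.025 0.24 ]
[0.733 0.011 0.24 ]
[ 0.709 -0.008  0.24 ]
[0.705 0.036 0.24 ]
[0.717 0.044 0.24 ]
[0.725 0.024 0.09 ]
```

Run:
```python
from h import *
c=snap('wrist','w1'); print(c['intrinsics'].tolist(),c['camera_from_world'].round(3).tolist())
im=cv2.imread('pics/w1.png'); cv2.imwrite('pics/w1b.png',cv2.resize(im,(800,600),interpolation=cv2.INTER_CUBIC))
print(ctrl.get_obs()['ee_pos'])
```

```text
[[297.3186396354542, 0.0, 258.39895074567465], [0.0, 297.3186396354542, 193.77331060203832], [0.0, 0.0, 1.0]] [[-0.0, 1.0, 0.001, 0.217], [0.958, 0.0, 0.286, -0.511], [0.286, 0.001, -0.958, 0.249], [0.0, 0.0, 0.0, 1.0]]
[ 0.50415083 -0.22106251  0.2042713 ]
```

View pics/w1b.png

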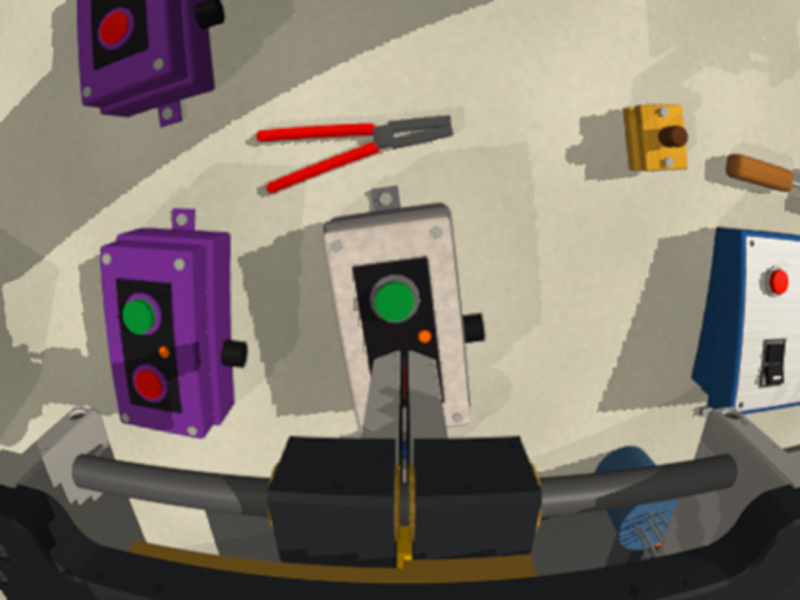

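Wrist view: the green button top is at (394,301), the shut fingertips are at about (404,352), and the controller's rocker is at (773,362) and red key at (779,281). The box under the tool is the grey and white one.

```bash
cat >> h.py <<'E'
def atw(f,u,v,z):
    d=np.load('pics/'+f+'.npz');K,T=d['K'],d['T'];a=np.array([u-K[0,2],v-K[1,2]]);r=np.hypot(*a);th=r/K[0,0]
    ry=T[:3,:3].T@np.r_[a/r*np.sin(th),np.cos(th)];o=-T[:3,:3].T@T[:3,3];return o+ry*(z-o[2])/ry[2]
E
python3 - <<'E'
from h import *
k=.64
print('green',atw('w1',394*k,301*k,.09),'redkey',atw('w1',779*k,281*k,.071),'rocker',atw('w1',773*k,360*k,.084),'tip',atw('w1',404*k,352*k,.204))
E
```

```text
green [ 0.50540134 -0.22331421  0.09      ] redkey [0.49184507 0.11964184 0.071     ] rocker [0.56302253 0.12122059 0.084     ] tip [ 0.49412706 -0.21683748  0.204     ]
```

```bash
python3 -m pendant '[[[0.15,-0.1,-2],0],[[0,0,-3],0],[[0,0,-3],0],[[0,0,-2],0],[[0,0,-0.9],0],[[0,0,0],0],[[0,0,0],0]]'; python3 -m pendant '[[[0,0,-0.2],0],[[0,0,-0.2],0],[[0,0,-0.2],0],[[0,0,-0.1],0],[[0,0,0],0],[[0,0,0],0]]'
```

```text
time_s: 2.4
ee_pos: [0.5043, -0.2152, 0.0971]
eef_rot: [-3.141, 0.0, -3.141]
force: [0.2, 0.5, -0.0]
grip_width: 0.0004
grip_force: 0.0
time_s: 2.9
ee_pos: [0.5042, -0.2151, 0.0897]
eef_rot: [-3.141, 0.001, -3.141]
force: [1.3, -0.5, 1.2]
grip_width: 0.0003
grip_force: 0.7
```

Run:
```python
from h import *
for i in range(2):
    o=ctrl.get_obs(); print(o['ee_pos'],o['qpos'].round(4))
    c=ctrl.camera('wrist');T=c['camera_from_world']; print(-T[:3,:3].T@T[:3,3])
```

```text
[ 0.50423274 -0.21512947  0.08971742] [-0.4701  0.4185  1.647   0.      1.0755 -2.0411]
[ 0.41989056 -0.21597696  0.26894019]
[ 0.50422978 -0.21517315  0.08973455] [-0.4702  0.4185  1.6469  0.      1.0756 -2.0411]
[ 0.41989305 -0.21597845  0.2689376 ]
```

```bash
python3 -m pendant '[[[0,0,0.5],0],[[0.2,-0.7,0],0],[[0,0,-0.5],0],[[0,0,-0.2],0],[[0,0,-0.2],0],[[0,0,-0.1],0],[[0,0,0],0],[[0,0,0],0]]'
```

```text
time_s: 3.67
ee_pos: [0.506, -0.222, 0.0843]
eef_rot: [3.141, -0.0, -3.141]
force: [-0.1, -1.5, 1.7]
grip_width: 0.0004
grip_force: 0.9
```

```bash
python3 -m pendant '[[[0,0,-0.1],0],[[0,0,-0.05],0],[[0,0,0],0],[[0,0,0],0]]'; python3 -m pendant '[[[0,0,-0.1],0],[[0,0,0],0],[[0,0,0],0]]'
```

```text
time_s: 4.0
ee_pos: [0.5061, -0.222, 0.0841]
eef_rot: [-3.141, 0.0, -3.141]
force: [-5.5, 1.6, 14.6]
grip_width: 0.0007
grip_force: 8.1
time_s: 4.25
ee_pos: [0.5062, -0.2221, 0.084]
eef_rot: [-3.141, 0.001, -3.141]
force: [-9.8, 3.7, 26.7]
grip_width: 0.0004
grip_force: 13.0
```

```bash
python3 -m pendant '[[[0,0,1],0],[[0,0,3],0],[[0,0,3],0],[[0,0,3],0],[[0,3.2,0],0],[[0,3.2,0],0],[[0,3.2,0],0],[[0,3.2,0],0],[[0,3.2,0],0],[[0,3.2,0],0],[[0,3.2,0],0],[[0,3.2,0],0],[[0,3.2,0],0],[[0,3.2,0],0],[[0,3.2,0],0],[[0,0,0],0],[[0,0,0],0],[[0,0,0],0],[[0,0,0],0]]'
python3 - <<'E'
from h import *
c=snap('wrist','w2')
im=cv2.imread('pics/w2.png'); cv2.imwrite('pics/w2b.png',cv2.resize(im,(800,600),interpolation=cv2.INTER_CUBIC))
E
```

```text
time_s: 5.83
ee_pos: [0.506, 0.1291, 0.1818]
eef_rot: [-3.141, -0.0, 3.141]
force: [0.2, -0.2, -0.1]
grip_width: 0.0005
grip_force: 0.0
```

View pics/w2b.png

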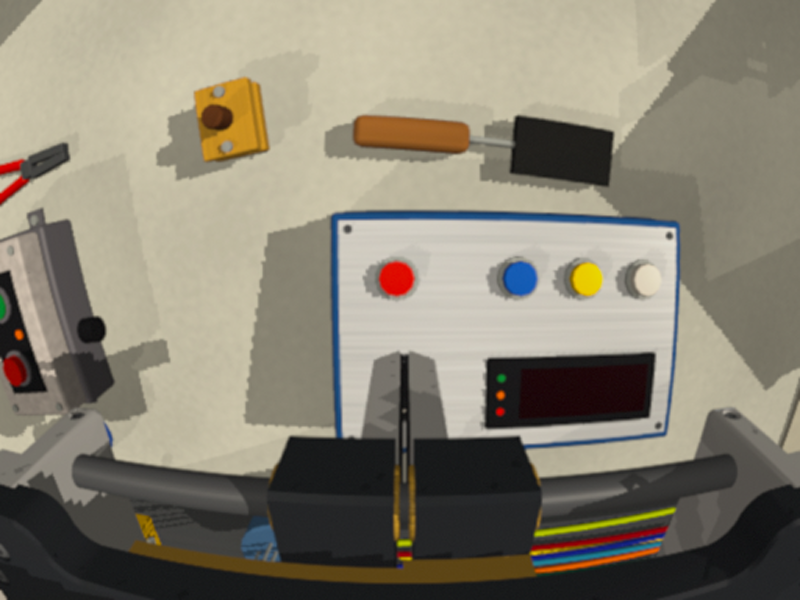

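Wrist view: keys at red (396,279), blue (519,279), yellow (587,279) and white (645,281). The rocker is hidden behind the fingers.

Run:
```python
from h import *
k=.64
for n,p in dict(red=(396,279),blue=(519,279),yellow=(587,279),white=(645,281)).items(): print(n,atw('w2',p[0]*k,p[1]*k,.0707))
for f,(u,v) in {'top0':(130+183.5/4-.5,145+182.5/4-.5),'scene0':(195+455.5/4-.5,135+88.5/4-.5)}.items(): print(at(f,u,v,.0707))
for dy in (79,93): print('rocker top',at('top0',130+277.5/4-.5,145+(dy+.5)/4-.5,.086))
```

```text
red [0.49268884 0.123275   0.0707    ]
blue [0.49245262 0.20393438 0.0707    ]
yellow [0.49196992 0.25256816 0.0707    ]
white [0.49276581 0.29907097 0.0707    ]
[0.49082905 0.2072922  0.0707    ]
[0.49819562 0.20046175 0.0707    ]
rocker top [0.57879993 0.13112284 0.086     ]
rocker top [0.56668711 0.13049527 0.086     ]
```

```bash
python3 -m pendant '[[[3.5,-0.15,0],0],[[3.4,0,0],0],[[0,0,-2],0],[[0,0,-2],0],[[0,0,-2],0],[[0,0,-2],0],[[0,0,-0.6],0],[[0,0,0],0],[[0,0,0],0]]';python3 -m pendant '[[[0,0,-0.15],0],[[0,0,-0.15],0],[[0,0,-0.15],0],[[0,0,0],0],[[0,0,0],0]]'
```

```text
time_s: 6.63
ee_pos: [0.5754, 0.128, 0.0968]
eef_rot: [3.142, 0.001, 3.141]
force: [0.3, -0.5, 0.2]
grip_width: 0.0001
grip_force: 0.0
time_s: 7.05
ee_pos: [0.5751, 0.1285, 0.0916]
eef_rot: [3.142, 0.0, -3.141]
force: [0.6, 0.0, 0.3]
grip_width: 0.0007
grip_force: 0.0
```

```bash
python3 -m pendant '[[[0,0,-0.15],0],[[0,0,-0.15],0],[[0,0,0],0],[[0,0,0],0]]';python3 -m pendant '[[[0,0,-0.15],0],[[0,0,-0.15],0],[[0,0,0],0],[[0,0,0],0]]'
```

```text
time_s: 7.38
ee_pos: [0.5751, 0.1285, 0.0885]
eef_rot: [3.142, 0.0, -3.141]
force: [0.3, 0.6, 1.0]
grip_width: 0.0006
grip_force: 0.7
time_s: 7.72
ee_pos: [0.5749, 0.1284, 0.0853]
eef_rot: [-3.142, -0.0, -3.141]
force: [0.9, -1.2, 1.1]
grip_width: 0.0005
grip_force: 0.5
```

```bash
python3 -m pendant '[[[0,0,-0.1],0],[[0,0,-0.1],0],[[0,0,0],0],[[0,0,0],0]]';python3 -m pendant '[[[0,0,-0.07],0],[[0,0,0],0],[[0,0,0],0]]'
```

```text
time_s: 8.05
ee_pos: [0.5753, 0.1284, 0.0843]
eef_rot: [3.142, 0.001, -3.141]
force: [-2.7, 0.4, 10.8]
grip_width: 0.0002
grip_force: 5.3
time_s: 8.3
ee_pos: [0.5754, 0.1285, 0.0841]
eef_rot: [3.141, 0.001, -3.141]
force: [-5.4, -1.1, 14.5]
grip_width: 0.0004
grip_force: 7.8
```

```bash
python3 -m pendant '[[[0,0,1],0],[[0,0,3],0],[[0,0,3],0],[[-3,2.5,0],0],[[-3,2.5,0],0],[[-2.75,2.55,0],0],[[0,0,0],0],[[0,0,0],0],[[0,0,0],0]]'
python3 - <<'E'
from h import *
c=snap('wrist','w3')
im=cv2.imread('pics/w3.png'); cv2.imwrite('pics/w3b.png',cv2.resize(im,(800,600),interpolation=cv2.INTER_CUBIC))
E
```

```text
time_s: 9.05
ee_pos: [0.4878, 0.2038, 0.1529]
eef_rot: [-3.142, 0.0, -3.141]
force: [0.4, -0.3, -0.2]
grip_width: 0.0006
grip_force: 0.0
```

View pics/w3b.png

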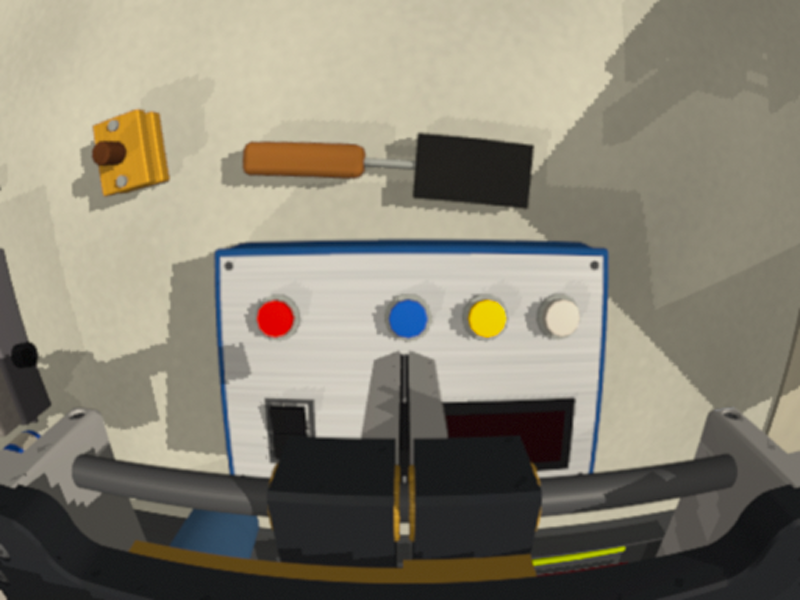

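Wrist view: the blue key is at (408,319), in line with the fingertips at (404,352). The rocker at (290,418) now shows its near half raised. I'll press the blue key.

```bash
python3 -m pendant '[[[0,0.1,-2.5],0],[[0,0,-2.5],0],[[0,0,-2],0],[[0,0,-0.8],0],[[0,0,0],0],[[0,0,0],0]]';python3 -m pendant '[[[0,0,-0.2],0],[[0,0,-0.2],0],[[0,0,-0.2],0],[[0,0,-0.1],0],[[0,0,0],0],[[0,0,0],0]]'
```

```text
time_s: 9.6
ee_pos: [0.4882, 0.2046, 0.0752]
eef_rot: [-3.142, 0.0, 3.141]
force: [0.2, -0.3, 1.0]
grip_width: 0.0007
grip_force: 0.0
time_s: 10.1
ee_pos: [0.4879, 0.2051, 0.0682]
eef_rot: [3.141, 0.001, -3.141]
force: [2.3, 0.2, 3.7]
grip_width: 0.0008
grip_force: 1.6
```

```bash
python3 -m pendant '[[[0,0,-0.1],0],[[0,0,-0.05],0],[[0,0,0],0],[[0,0,0],0],[[0,0,0],0]]'
```

```text
time_s: 10.52
ee_pos: [0.4877, 0.205, 0.0664]
eef_rot: [3.141, 0.0, -3.141]
force: [2.8, 0.4, 4.4]
grip_width: 0.0005
grip_force: 2.1
```

```bash
python3 -m pendant '[[[0,0,-0.08],0],[[0,0,-0.05],0],[[0,0,0],0],[[0,0,0],0],[[0,0,0],0]]'
```

```text
time_s: 10.93
ee_pos: [0.4879, 0.205, 0.0657]
eef_rot: [3.141, 0.001, -3.141]
force: [-0.1, -0.8, 12.5]
grip_width: 0.0003
grip_force: 6.0
```

```bash
python3 -m pendant '[[[0,0,1],0],[[0,0,3],0],[[0,0,3],0],[[0,0,3],0],[[-3,0,3],0],[[-3,0,0],0],[[-3,0,0],0],[[-3,0,0],0],[[0,0,0],0],[[0,0,0],0],[[0,0,0],0]]'
python3 - <<'E'
from h import *
snap('wrist','w4'); im=cv2.imread('pics/w4.png'); a=cv2.resize(im,(533,400),interpolation=cv2.INTER_CUBIC)
snap('scene','s4'); b=cv2.resize(cv2.imread('pics/s4.png')[135:285,195:375],(240,200)) ; 
b=cv2.resize(cv2.imread('pics/s4.png')[130:230,255:375],(240,200),interpolation=cv2.INTER_CUBIC); c=cv2.resize(cv2.imread('pics/s4.png')[200:300,190:310],(240,200),interpolation=cv2.INTER_CUBIC)
cv2.imwrite('pics/m4.png',np.hstack([a,np.vstack([b,c])]))
E
```

```text
time_s: 11.85
ee_pos: [0.3683, 0.205, 0.1945]
eef_rot: [-3.142, -0.0, -3.141]
force: [0.2, -0.4, 0.8]
grip_width: 0.0002
grip_force: 0.0
```

View pics/m4.png

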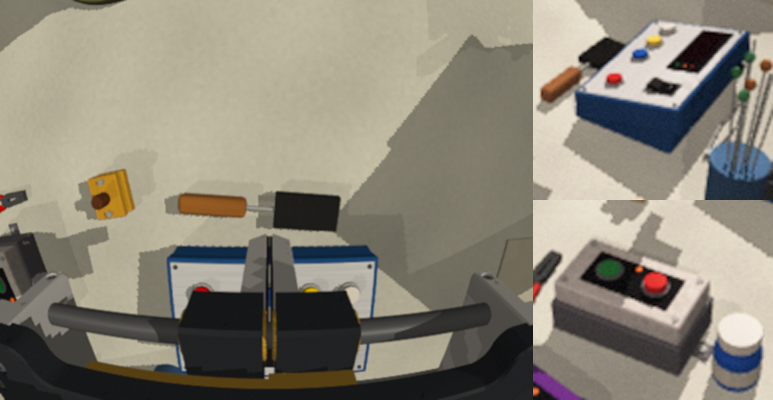

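The scene crops show green flush at (610,270), red stop standing out at (655,283), and the rocker tipped to its far side at (662,87). The keys are up, nothing has been displaced, and the arm is clear.

```bash
python3 -c "
from station import ctrl
print(ctrl.hand_in())"
```

```text
the job is handed in; nothing more can be done
None
```

The job is handed in: I pushed the green start button fully in, rocked the mains on, then pressed the blue key fully in and let it back up; the last pictures showed nothing else moved and the arm clear, but hand-in returned no verdict.

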